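# Slide tray out over the end of the bench ledge

### The arm

A 6-joint arm with a two-finger parallel gripper is mounted at the origin on the work surface. World frame = base frame: x ahead of the robot, y to its left, z up, the work surface at z = 0. Lengths are in m, angles in rad, forces in N, time in s.
With the tool pointing down it reaches from about 0.375 to 0.975 m from the base axis. Payload 3.8 kg.
Tool frame: the origin (TCP) lies at the very end of the fingers, on their centre line; the grasp point (between the pads) lies 19 mm behind it (bot.pinch_z is the distance from the TCP to the grasp point, in m); x points along the fingers, y is the direction in which the jaws open and shut, and the axes are right-handed (so a half turn about x gives the same grasp; the last joint's range is limited). The gripper opens to 85 mm and grips with 20 to 120 N. Pads are 22 mm wide; open, the fingers measure 114 mm over their backs; the gripper's body (76 mm by 85 mm) begins 54 mm behind the grasp point. The pads swing forward as they close: fully open they stand 13 mm farther back than shut.
Start: joints at [1.189, 0.264, 1.604, -0, 1.274, -0.037], TCP at [0.228, 0.635, 0.231] pointing down, gripper open.
Joint ranges: [-2.63, 2.63], [-0.94, 2.18], [0.31, 2.57], [-1.31, 4.45], [0, 2.66], [-2.55, 2.55]. Speed limits (rad/s): [2.57, 2.57, 3.14, 3.14, 3.14, 3.14].

### API

Orientations are given as a rotation vector (axis times angle).
In Python, from workcell import monitor, imaging, finish_job, bot gives the robot as it stands.
- The arm moves only by the tool jog_arm, never from a script. Its argument "rows" is a list of rows, each a list of 7 numbers: the shift along the tool's x, y, z in m, then the turn, a rotation vector about the tool's x, y, z in rad, then the opening in per cent of the stroke, from 0 (shut) to 100 (fully open). A call has 1 to 20 rows; each row is the pose to reach, as a shift and turn from the pose measured when the call began, along the tool's axes at that moment; what a row does not reach only later rows make up. A row lasts 1/10 s, in which the tool goes at most 50 mm and 8.59 degrees, less where a joint would pass 70% of its speed; a pose out of reach is approached as far as the arm can. A call with a gripper value outside its range is refused whole. The fingers move at their own pace and stop on an object; "force" is the grip in N (left out, the last holds). Time passes only in rows, so rows that repeat a pose let the fingers close. It gives the time, the measured TCP pose, the force and the opening at its end, in the units of the state.
- monitor.read_state(): the state, without advancing time (a new reading comes with each control period).
- imaging.read_camera(name): name is "scene" or "top" or "wrist"; returns the picture (400x640x3 uint8, blue, green, red); there is no depth.
- imaging.camera_params(name): a dict with "fx", "fy", "cx", "cy" (pixels), "T" (4x4, takes a point from camera to world coordinates); the wrist camera has in their place "T_tool_cam" (4x4, takes a point from camera to tool coordinates, whose origin is the TCP and whose axes are the tool frame's). Camera axes: x right, y down, z forward; pixel columns grow to the right and rows downward; lengths in m; the calibration is good to about 2 mm. A picture is of the moment at which its call begins: read the wrist's pose just before it. camera_params takes no time and is no camera call.
- finish_job(): hands the job in, once; it reports no verdict.
The state is a dict: "time": time; "q": joint angles; "joint_vel": joint speeds; "joint_torque": joint torques, N m; "tool_pos": TCP position; "tcp_rot": TCP orientation; "wrist_force": force on the tool from outside, world axes, zero at the start; "torque": the same for the moment, N m; "width": opening from 0.0 (shut) to 1.0 (fully open).
Only numpy, scipy, OpenCV 4.12 (cv2) and the standard library are available. Lean on these libraries where they do the work, as an engineer would, in place of code of your own. Each camera call takes 0.05 s, during which the arm holds its last target. There are 200 camera calls.

### The job

Push the flat slide tray along the raised white ledge, its long side against the back rail, until about a third of the tray's length sticks out past the end of the ledge that is away from the microscope, so that the next student can take it from below. Leave it lying flat and still against the rail. Only push the tray, never lift it, and do not knock the microscope or move the jar, the bottle or the dish.

Things in the scene. Friction and masses are not known exactly. Their poses are not given: they have to be found in the camera images.
- slide_tray: loose flat black plastic tray of six microscope slides, 90 mm (x) by 200 mm (y), 8 mm high, 0.15 to 0.31 kg, centre of mass in the middle. It lies on the ledge, long sides within 0.1 rad of the ledge's length. Its rim, 8 mm high all round, has upright outer faces that can be pushed; its floor is 3 mm thick. Origin: centre of the underside; z up.
- ledge: fixed white laminate ledge standing on the desk: a level board 160 mm deep (x), 460 mm long (y), 20 mm thick, top face 90 mm above the desk. Its ends, at y = +230 and -230 mm, are open: nothing stops the tray there. Only the tray lies on it. Origin: under the middle of the board, at desk height (z = 0); x points away from the robot (yawed up to 0.15 rad), z up.
- rail (a point): middle of the inner face of the ledge's back rail, at the board's top face (x = +72 mm in the ledge's frame). The rail is a thin aluminium strip along the ledge's whole far edge, 22 mm high above the board. With the tray against it the tray's centre is 45 mm in front of this face.
- microscope: fixed white upright microscope with black stage and eyepieces, about 150 mm wide (y), 230 mm deep (x from -120 to +110 mm), 395 mm high, standing on the desk beyond one end of the ledge (left or right), eyepieces towards the robot. Origin: centre of its foot's underside.
- stain_jar: loose glass staining jar with black cap, 54 mm wide, 99 mm high, standing on the desk beyond the other end of the ledge. Origin: centre of the underside.
- dropper_bottle: loose small amber dropper bottle, 36 mm wide, 95 mm high, standing on the desk on the robot's side of the ledge. Origin: centre of the underside.
- petri_dish: loose closed glass petri dish, 90 mm wide, 16 mm high, lying on the desk on the robot's side of the ledge. Origin: centre of the underside.

How it is judged:
By the outcome, as a careful person would: the job done as asked, in the order asked, and still so for the second after the job is handed in, with the robot touching nothing.
It also fails if it takes over 58 s, if anything falls off the work surface, if the arm or the gripper's body presses on something with over 40 N, if the wrist force passes 120 N, or if a joint passes its speed limit or range.

## Working session

There is one attempt and no reset: what is moved stays moved. The work goes in short steps, Python scripts to look and compute and a tool call to move; the robot and the scene stay as the last step left them, time stands still between calls to the robot, and variables do not carry over. Pictures are saved under pics/ and viewed, about 8 in all and at most 12, crops included, and the job is handed in when it is done.

Besides the shell and the picture viewer there is one more tool, called after "Emit:" by a JSON object that holds its "method" and its "body". jog_arm: Moves the arm, as the interface text tells. Its arguments: {"type":"object","properties":{"rows":{"type":"array","items":{"type":"array","items":{"type":"number"}}},"force":{"type":"number"}},"required":["rows"]}

```bash
mkdir -p pics; ls
python3 - <<'E'
from workcell import monitor, imaging, bot
import cv2, numpy as np
s=monitor.read_state(); print(s)
for n in("top","scene"):
    cv2.imwrite(f"pics/{n}0.png",imaging.read_camera(n)); p=imaging.camera_params(n); print(n,p)
print(imaging.camera_params("wrist"))
E
```

```text
pics
{'time': 0.0, 'q': array([ 1.18908394e+00,  2.64774274e-01,  1.60536455e+00,  8.22040951e-06,
        1.27370671e+00, -3.69240968e-02]), 'joint_vel': array([ 8.41556878e-04, -1.20760117e-03,  1.06728355e-03,  5.55180070e-04,
       -4.51158746e-05, -2.63332602e-04]), 'joint_torque': array([-2.21839880e-03, -5.15114951e+01, -3.67305815e+01,  5.96422137e-05,
        1.27367018e-02, -1.87550967e-05]), 'tool_pos': array([0.2278911, 0.6345923, 0.2299529]), 'tcp_rot': array([ 0.26883628,  1.55428678, -0.2723096 ]), 'wrist_force': array([ 0.51541644, -0.94234486,  0.28608734]), 'torque': array([0.05165899, 0.03286982, 0.04473137]), 'width': 1.0021679096157432}
top {'fx': 392.34604637730257, 'fy': 392.34604637730257, 'cx': 319.14755205679126, 'cy': 200.95243598236965, 'T': array([[ 0.01850067, -0.99810255,  0.05872832,  0.42030865],
       [-0.99972316, -0.01761276,  0.01560084,  0.01800805],
       [-0.01453687, -0.05900069, -0.99815209,  1.39265137],
       [ 0.        ,  0.        ,  0.        ,  1.        ]])}
scene {'fx': 440.9913018927824, 'fy': 440.9913018927824, 'cx': 328.87113496623135, 'cy': 197.05456517474607, 'T': array([[-0.76632709,  0.49093115, -0.41440246,  1.06458255],
       [ 0.64231204,  0.57206909, -0.51007077,  0.73987204],
       [-0.01334279, -0.65705674, -0.75372303,  1.13042754],
       [ 0.        ,  0.        ,  0.        ,  1.        ]])}
{'fx': 339.52307233456463, 'fy': 339.52307233456463, 'cx': 322.51676311498534, 'cy': 194.52262525687382, 'T_tool_cam': array([[-3.54662973e-04, -3.22301103e-01,  9.46637139e-01,
        -1.42081925e-01],
       [ 9.99999428e-01,  8.41338818e-04,  6.61105690e-04,
        -3.20964801e-05],
       [-1.00951766e-03,  9.46636832e-01,  3.22300620e-01,
        -8.29240562e-02],
       [ 0.00000000e+00,  0.00000000e+00,  0.00000000e+00,
         1.00000000e+00]])}
```

View pics/top0.png

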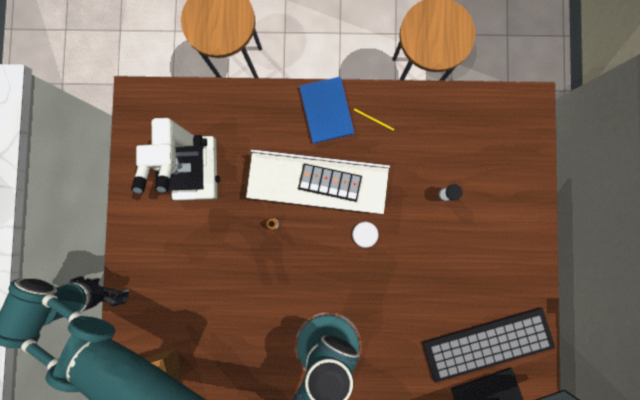

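View pics/scene0.png

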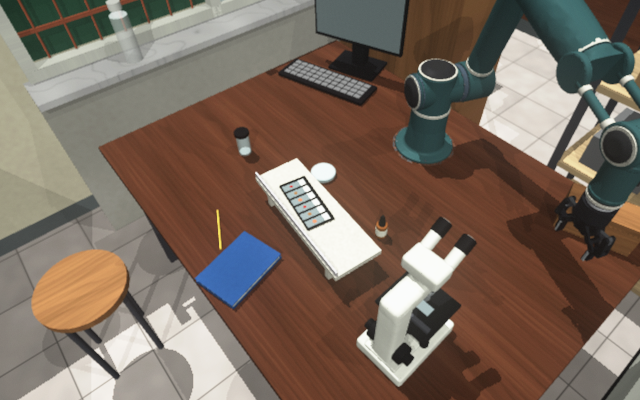

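The top view shows the ledge at about (247–389, 150–213), the tray at (330, 182), the microscope on the left (+y), the jar at (450, 193), the bottle at (272, 224) and the dish at (365, 235). The scene view agrees with this layout. I'll measure next.

```bash
cat > h.py <<'E'
import numpy as np, cv2
from workcell import monitor, imaging
from scipy.spatial.transform import Rotation as R
def cam(n,s=None):
    p=imaging.camera_params(n); K=(p["fx"],p["fy"],p["cx"],p["cy"])
    if n!="wrist": return K,p["T"]
    T=np.eye(4);T[:3,:3]=R.from_rotvec(s["tcp_rot"]).as_matrix();T[:3,3]=s["tool_pos"]
    return K,T@p["T_tool_cam"]
def cast(K,T,uv,z):
    uv=np.atleast_2d(np.asarray(uv,float))
    d=np.c_[(uv[:,0]-K[2])/K[0],(uv[:,1]-K[3])/K[1],np.ones(len(uv))]@T[:3,:3].T
    return T[:3,3]+d*((z-T[2,3])/d[:,2])[:,None]
E
python3 - <<'E'
from h import *
im=cv2.imread("pics/top0.png"); K,T=cam("top"); sub=np.zeros(im.shape[:2],np.uint8)
sub[140:225,236:400]=1
w=((im.min(2)>170)&(sub>0)).astype(np.uint8)
c=max(cv2.findContours(w,0,1)[0],key=cv2.contourArea)
print("white rect",cv2.minAreaRect(c))
print("ap",cv2.approxPolyDP(cv2.convexHull(c),4,True)[:,0].tolist())
P=cast(K,T,cv2.boxPoints(cv2.minAreaRect(c)),.09);print(P.round(3))
ledge=np.zeros_like(w);cv2.drawContours(ledge,[cv2.convexHull(c)],-1,1,-1)
er=cv2.erode(ledge,np.ones((9,9)))
b=((im.max(2)<110)&(er>0)).astype(np.uint8); 
c=np.vstack(cv2.findContours(b,0,1)[0]); r=cv2.minAreaRect(c);print("tray",r)
P=cast(K,T,cv2.boxPoints(r),.098);print(P.round(3),P.mean(0).round(3))
for n,uv,z in(("jar top",(455,191),.099),("jar base",(443,194),0.01),("bottle",(272,224),.09),("dish",(365,235),.016),("mic foot R",(217,137),.03),("foot Rbot",(217,198),.03),("stage",(218,180),.15)):print(n,cast(K,T,uv,z).round(3))
cv2.imwrite("pics/crop.png",cv2.resize(im[130:250,120:480],None,fx=2.2,fy=2.2,interpolation=cv2.INTER_CUBIC))
E
```

```text
white rect ((317.73040771484375, 181.29180908203125), (137.98951721191406, 48.54753494262695), 6.709836959838867)
ap [[252, 150], [387, 165], [383, 212], [247, 197]]
[[ 0.505  0.281  0.09 ]
 [ 0.667  0.267  0.09 ]
 [ 0.62  -0.193  0.09 ]
 [ 0.459 -0.175  0.09 ]]
tray ((329.48291015625, 182.24635314941406), (59.57610321044922, 26.260976791381836), 12.094757080078125)
[[ 0.535  0.11   0.098]
 [ 0.621  0.094  0.098]
 [ 0.583 -0.1    0.098]
 [ 0.497 -0.083  0.098]] [0.559 0.005 0.098]
jar top [[ 0.537 -0.408  0.099]]
jar base [[ 0.534 -0.396  0.01 ]]
bottle [[0.418 0.193 0.09 ]]
dish [[ 0.385 -0.123  0.016]]
mic foot R [[0.72  0.404 0.03 ]]
foot Rbot [[0.505 0.396 0.03 ]]
stage [[0.555 0.362 0.15 ]]
```

View pics/crop.png

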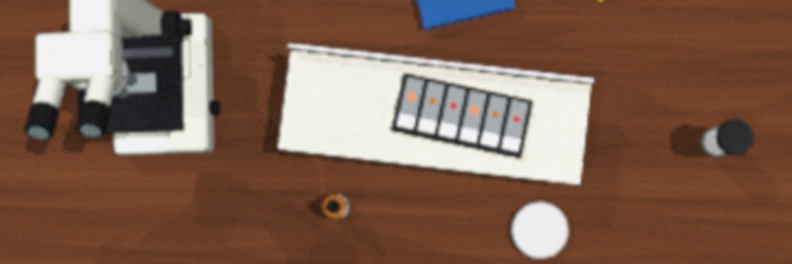

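The tray is yawed about -0.095 rad relative to the ledge, with its +y end nearer the rail. It needs to travel about 155 mm towards -y. My plan is to use the shut fingers as a pusher: square the tray with a push on its front face, then push its +y end face. I'll start with a hover in front of the ledge and a look from the wrist camera.

```bash
cat >> h.py <<'E'
def Rtarget(yaw):  # tool x down, tool z along ledge x
    z=np.array([np.cos(yaw),np.sin(yaw),0]); x=np.array([0,0,-1.]); return np.c_[x,np.cross(z,x),z]
def rel(p,yaw=-.1):
    s=monitor.read_state(); A=R.from_rotvec(s["tcp_rot"]).as_matrix()
    return (A.T@(np.asarray(p)-s["tool_pos"])).round(4).tolist(), R.from_matrix(A.T@Rtarget(yaw)).as_rotvec().round(4).tolist()
E
python3 - <<'E'
from h import *
K,T=cam("top"); print("eyep",cast(K,T,[(138,188),(163,188)],.37).round(3))
s=monitor.read_state(); print(R.from_rotvec(s["tcp_rot"]).as_matrix().round(3))
print(rel([.38,.40,.25]),rel([.44,.02,.22]))
E
```

```text
eyep [[0.506 0.512 0.37 ]
 [0.507 0.446 0.37 ]]
[[-0.001  0.338  0.941]
 [-0.002  0.941 -0.338]
 [-1.    -0.002 -0.   ]]
([-0.0196, -0.1694, 0.2224], [-0.2448, -0.0003, 0.0021]) ([0.0111, -0.5067, 0.4074], [-0.2448, -0.0003, 0.0021])
```

Emit:
{"method": "jog_arm", "body": {"rows": [[0.0, -0.1, 0.08, -0.05, 0, 0, 0], [0.0, -0.2, 0.16, -0.1, 0, 0, 0], [0.0, -0.3, 0.24, -0.15, 0, 0, 0], [0.0, -0.4, 0.32, -0.2, 0, 0, 0], [0.0, -0.506, 0.407, -0.245, 0, 0, 0], [0.0, -0.506, 0.407, -0.245, 0, 0, 0], [0.0, -0.506, 0.407, -0.245, 0, 0, 0], [0.0, -0.506, 0.407, -0.245, 0, 0, 0], [0.0, -0.506, 0.407, -0.245, 0, 0, 0], [0.0, -0.506, 0.407, -0.245, 0, 0, 0], [0.0, -0.506, 0.407, -0.245, 0, 0, 0], [0.0, -0.506, 0.407, -0.245, 0, 0, 0], [0.0, -0.506, 0.407, -0.245, 0, 0, 0], [0.0, -0.506, 0.407, -0.245, 0, 0, 0], [0.0, -0.506, 0.407, -0.245, 0, 0, 0], [0.0, -0.506, 0.407, -0.245, 0, 0, 0]]}}

```text
time: 1.7
tool_pos: [0.4393, 0.0217, 0.2307]
tcp_rot: [0.077, 1.571, -0.079]
wrist_force: [-0.5, 0.7, 0.2]
width: -0.004
```

Run:
```python
from h import *
s=monitor.read_state(); im=imaging.read_camera("wrist"); cv2.imwrite("pics/w1.png",im); np.save("w1.npy",np.r_[s["tool_pos"],s["tcp_rot"]])
print(s["time"],s["tool_pos"],s["width"])
```

```text
1.7 [0.4393395  0.02166362 0.23066626] -0.003625392717855176
```

View pics/w1.png

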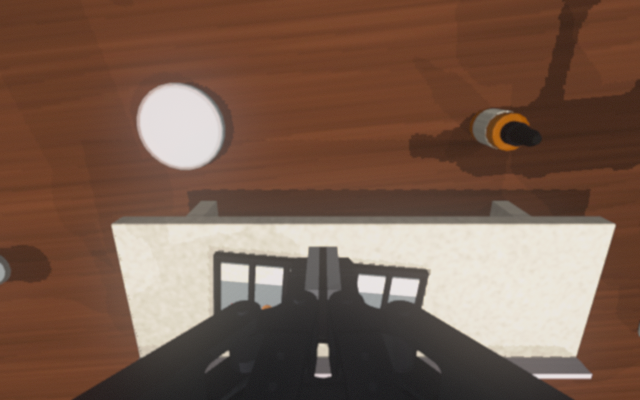

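The wrist view shows the ledge's front edge from (113, 223) to (614, 223), the tray's front corners at about (217, 253) and (427, 270), and the shut fingers in the middle. I'll turn these pixels into positions.

Run:
```python
from h import *
v=np.load("w1.npy"); K,T=cam("wrist",dict(tool_pos=v[:3],tcp_rot=v[3:]))
L=cast(K,T,[(113,223),(614,223)],.09); t=cast(K,T,[(217,253),(427,270)],.098)
print(L.round(4),t.round(4)); d=L[1]-L[0]; l=np.linalg.norm(d); d/=l; print("len",l,"yaw",np.arctan2(-d[0],d[1]))
e=t[1]-t[0]; print("tray len",np.linalg.norm(e),"yaw",np.arctan2(-e[0],e[1]))
n=np.array([d[1],-d[0],0]); O=L.mean(0)+.08*n; print("ledge origin",O, "tray front corners in ledge:",[((p-O)@n,(p-O)@d) for p in t])
```

```text
[[ 0.4609 -0.1713  0.09  ]
 [ 0.5053  0.28    0.09  ]] [[ 0.4961 -0.0803  0.098 ]
 [ 0.5324  0.1094  0.098 ]]
len 0.4534882919029815 yaw -0.09796581559744987
tray len 0.19316485285030097 yaw -0.1891675301543636
ledge origin [0.56270479 0.0465372  0.09      ] tray front corners in ledge: [(np.float64(-0.05387554682056453), np.float64(-0.13273812590230957)), (np.float64(-0.03628299315445938), np.float64(0.05962393488979057))]
```

```bash
cat >> h.py <<'E'
YAW=-.0985; O=np.array([.5627,.0455,0]); LR=R.from_euler("z",YAW).as_matrix()
def go(x,y,z): return rel(O+LR@[x,y,z],YAW)
def tcp():
    s=monitor.read_state(); return (LR.T@(s["tool_pos"]-O)).round(4), s["wrist_force"].round(1), s["time"]
E
python3 -c "
from h import *
print(tcp(),go(-.074,-.037,.12),go(-.074,-.037,.094))"
```

```text
(array([-0.1204, -0.0355,  0.2308]), array([-0.3,  0.4, -0.3]), 1.75) ([0.1107, -0.0014, 0.0466], [0.0003, -0.0014, 0.0016]) ([0.1367, -0.0013, 0.0466], [0.0003, -0.0014, 0.0016])
```

Emit:
{"method": "jog_arm", "body": {"rows": [[0.05, -0.001, 0.046, 0, 0, 0, 0], [0.1, -0.001, 0.046, 0, 0, 0, 0], [0.12, -0.001, 0.046, 0, 0, 0, 0], [0.13, -0.001, 0.046, 0, 0, 0, 0], [0.137, -0.001, 0.046, 0, 0, 0, 0], [0.137, -0.001, 0.046, 0, 0, 0, 0], [0.137, -0.001, 0.046, 0, 0, 0, 0], [0.137, -0.001, 0.046, 0, 0, 0, 0]]}}

```text
time: 2.55
tool_pos: [0.4864, 0.0165, 0.0958]
tcp_rot: [0.076, 1.567, -0.078]
wrist_force: [-0.1, -0.5, 1.6]
width: 0.002
```

```bash
python3 -c "
from h import *
print(tcp(),go(-.029,-.037,.094))"
```

```text
(array([-0.0731, -0.0364,  0.0958]), array([-0.1, -0.5,  1.6]), 2.55) ([0.0019, -0.0007, 0.0441], [0.0006, 0.0025, 0.0013])
```

Emit:
{"method": "jog_arm", "body": {"rows": [[0.002, 0, 0.0, 0, 0, 0, 0], [0.002, 0, 0.005, 0, 0, 0, 0], [0.002, 0, 0.01, 0, 0, 0, 0], [0.002, 0, 0.015, 0, 0, 0, 0], [0.002, 0, 0.02, 0, 0, 0, 0], [0.002, 0, 0.025, 0, 0, 0, 0], [0.002, 0, 0.03, 0, 0, 0, 0], [0.002, 0, 0.034, 0, 0, 0, 0], [0.002, 0, 0.037, 0, 0, 0, 0], [0.002, 0, 0.039, 0, 0, 0, 0], [0.002, 0, 0.04, 0, 0, 0, 0], [0.002, 0, 0.04, 0, 0, 0, 0]]}}

```text
time: 3.75
tool_pos: [0.5261, 0.0125, 0.0937]
tcp_rot: [0.076, 1.567, -0.078]
wrist_force: [-1.9, -1.0, -0.4]
width: 0.0
```

Run:
```python
from h import *
print(tcp()); s=monitor.read_state(); np.save("w2.npy",np.r_[s["tool_pos"],s["tcp_rot"]])
a=imaging.read_camera("wrist"); b=imaging.read_camera("top")
cv2.imwrite("pics/w2.png",np.vstack([cv2.resize(a,None,fx=.75,fy=.75),cv2.resize(b[130:250,225:465],(480,240))]))
cv2.imwrite("pics/t2.png",b)
```

```text
(array([-0.0331, -0.0364,  0.0937]), array([-1.9, -1. , -0.4]), 3.75)
```

View pics/w2.png

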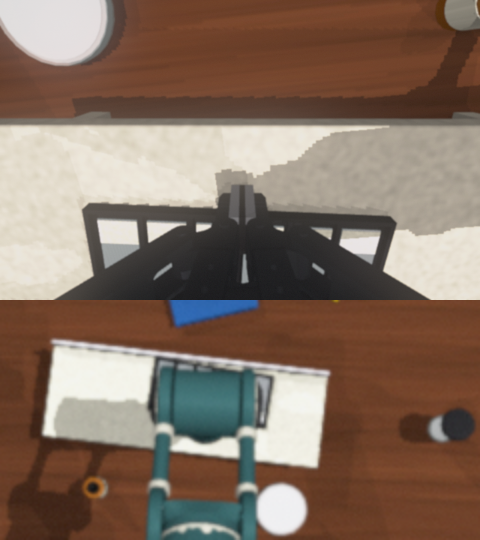

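The tray's front corners in the wrist view are now at about (84, 206) and (395, 219) at 0.75 scale. It is still slightly turned, so I'll keep pushing until the force rises.

Emit:
{"method": "jog_arm", "body": {"rows": [[0, 0, 0.003, 0, 0, 0, 0], [0, 0, 0.005, 0, 0, 0, 0], [0, 0, 0.007, 0, 0, 0, 0], [0, 0, 0.007, 0, 0, 0, 0]]}}

```text
time: 4.25
tool_pos: [0.5311, 0.0121, 0.0935]
tcp_rot: [0.076, 1.572, -0.078]
wrist_force: [-7.7, -0.1, 4.2]
width: -0.001
```

Emit:
{"method": "jog_arm", "body": {"rows": [[0, 0, 0.004, 0, 0, 0, 0], [0, 0, 0.006, 0, 0, 0, 0], [0, 0, 0.006, 0, 0, 0, 0]]}}

```text
time: 4.55
tool_pos: [0.5312, 0.0122, 0.0927]
tcp_rot: [0.077, 1.586, -0.078]
wrist_force: [-18.2, 1.7, 12.7]
width: 0.004
```

Run:
```python
from h import *
print(tcp()); s=monitor.read_state(); K,T=cam("wrist",s); a=imaging.read_camera("wrist"); cv2.imwrite("pics/w3.png",a)
```

```text
(array([-0.0281, -0.0362,  0.0927]), array([-18.2,   1.7,  12.7]), 4.55)
```

View pics/w3.png

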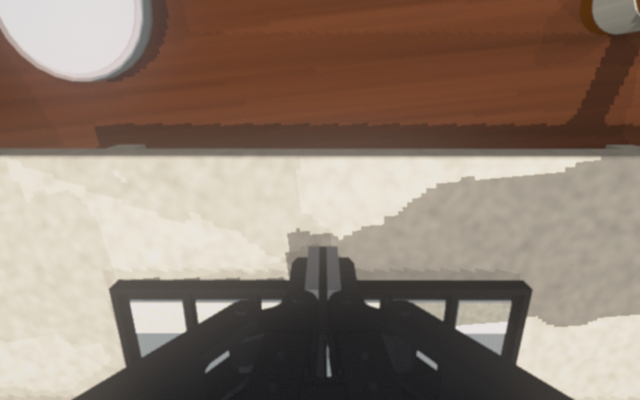

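The tray is flush: its front corners are at (114, 281) and (530, 281), parallel to the ledge edge. Next I'll back off, rise and go round to the +y end.

Run:
```python
from h import *
s=monitor.read_state(); K,T=cam("wrist",s); print([(LR.T@(p-O)).round(4) for p in cast(K,T,[(111,283),(532,283)],.098)])
print(go(-.05,-.036,.095),go(-.05,-.036,.145),go(.027,.105,.145),go(.027,.105,.094))
```

```text
[array([-0.0205, -0.1349,  0.098 ]), array([-0.0209,  0.0616,  0.098 ])]
([-0.0019, 0.0002, -0.022], [0.0005, -0.0158, 0.0015]) ([-0.0519, 0.0001, -0.0228], [0.0005, -0.0158, 0.0015]) ([-0.0533, 0.1411, 0.0543], [0.0005, -0.0158, 0.0015]) ([-0.0023, 0.1412, 0.0551], [0.0005, -0.0158, 0.0015])
```

Emit:
{"method": "jog_arm", "body": {"rows": [[-0.002, 0, -0.022, 0, -0.016, 0, 0], [-0.002, 0, -0.022, 0, -0.016, 0, 0], [-0.052, 0, -0.022, 0, -0.016, 0, 0], [-0.054, 0.03, 0.0, 0, -0.016, 0, 0], [-0.054, 0.075, 0.02, 0, -0.016, 0, 0], [-0.054, 0.12, 0.045, 0, -0.016, 0, 0], [-0.054, 0.141, 0.054, 0, -0.016, 0, 0], [-0.054, 0.141, 0.054, 0, -0.016, 0, 0], [-0.054, 0.141, 0.054, 0, -0.016, 0, 0], [-0.02, 0.141, 0.055, 0, -0.016, 0, 0], [-0.008, 0.141, 0.055, 0, -0.016, 0, 0], [-0.003, 0.141, 0.055, 0, -0.016, 0, 0], [-0.003, 0.141, 0.055, 0, -0.016, 0, 0], [-0.003, 0.141, 0.055, 0, -0.016, 0, 0]]}}

```text
time: 6.0
tool_pos: [0.6003, 0.1468, 0.0956]
tcp_rot: [0.077, 1.568, -0.078]
wrist_force: [-0.1, -0.0, 0.7]
width: 0.002
```

Run:
```python
from h import *
print(tcp(),go(.027,.07,.094)); a=imaging.read_camera("wrist"); b=imaging.read_camera("top")
cv2.imwrite("pics/w4.png",np.vstack([cv2.resize(a,None,fx=.75,fy=.75),cv2.resize(b[130:250,225:465],(480,240))]))
```

```text
(array([0.0275, 0.1045, 0.0956]), array([-0.1, -0. ,  0.7]), 6.0) ([0.0017, -0.0345, -0.0005], [-0.0001, 0.0014, 0.0011])
```

View pics/w4.png

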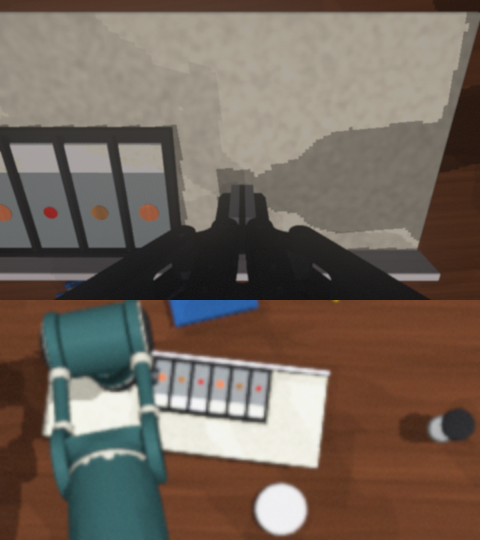

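The tray is flush against the rail, with the fingers beyond its +y end. The next move is the first long push.

Emit:
{"method": "jog_arm", "body": {"rows": [[0.0015, -0.01, 0, 0, 0, 0, 0], [0.0015, -0.02, 0, 0, 0, 0, 0], [0.0015, -0.028, 0, 0, 0, 0, 0], [0.0015, -0.036, 0, 0, 0, 0, 0], [0.0015, -0.044, 0, 0, 0, 0, 0], [0.0015, -0.052, 0, 0, 0, 0, 0], [0.0015, -0.06, 0, 0, 0, 0, 0], [0.0015, -0.068, 0, 0, 0, 0, 0], [0.0015, -0.076, 0, 0, 0, 0, 0], [0.0015, -0.084, 0, 0, 0, 0, 0], [0.0015, -0.092, 0, 0, 0, 0, 0], [0.0015, -0.1, 0, 0, 0, 0, 0], [0.0015, -0.108, 0, 0, 0, 0, 0], [0.0015, -0.116, 0, 0, 0, 0, 0], [0.0015, -0.124, 0, 0, 0, 0, 0], [0.0015, -0.132, 0, 0, 0, 0, 0], [0.0015, -0.138, 0, 0, 0, 0, 0], [0.0015, -0.143, 0, 0, 0, 0, 0], [0.0015, -0.146, 0, 0, 0, 0, 0], [0.0015, -0.146, 0, 0, 0, 0, 0]]}}

```text
time: 8.1
tool_pos: [0.5864, 0.0011, 0.0946]
tcp_rot: [0.076, 1.567, -0.079]
wrist_force: [-0.0, 0.0, -0.6]
width: 0.002
```

Run:
```python
from h import *
print(tcp()); a=imaging.read_camera("wrist"); b=imaging.read_camera("top")
cv2.imwrite("pics/w5.png",np.vstack([cv2.resize(a,None,fx=.75,fy=.75),cv2.resize(b[130:250,225:465],(480,240))])); cv2.imwrite("pics/w5full.png",a)
```

```text
(array([ 0.0279, -0.0418,  0.0946]), array([-0. ,  0. , -0.6]), 8.1)
```

View pics/w5.png

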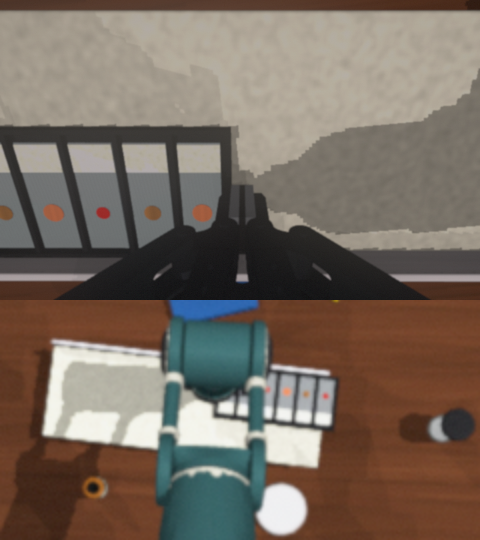

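The tray is still flush and moving straight. Its +y front corner is at (309, 169) in the full-size wrist picture.

Run:
```python
from h import *
s=monitor.read_state(); K,T=cam("wrist",s); c=LR.T@(cast(K,T,[(309,170)],.098)[0]-O); print("corner",c.round(4))
K,T=cam("top"); 
f=lambda u,v:(225+u/2,130+(v-300)/2)
for n,uv,z in(("tray -y front",f(333,429),.098),("tray -y back",f(339,378),.098),("ledge end front",f(317,466),.09),("ledge end back",f(329,375),.112)):print(n,(LR.T@(cast(K,T,[uv],z)[0]-O)).round(4))
print(go(.0275,-.085,.0945))
```

```text
corner [-0.0188 -0.0472  0.098 ]
tray -y front [-0.0163 -0.2484  0.098 ]
tray -y back [ 0.069  -0.2493  0.098 ]
ledge end front [-0.0797 -0.23    0.09  ]
ledge end back [ 0.0698 -0.2303  0.112 ]
([0.0, -0.0435, -0.0004], [0.0003, 0.0022, 0.0015])
```

Emit:
{"method": "jog_arm", "body": {"rows": [[0, -0.006, 0, 0, 0, 0, 0], [0, -0.013, 0, 0, 0, 0, 0], [0, -0.02, 0, 0, 0, 0, 0], [0, -0.027, 0, 0, 0, 0, 0], [0, -0.034, 0, 0, 0, 0, 0], [0, -0.04, 0, 0, 0, 0, 0], [0, -0.044, 0, 0, 0, 0, 0], [0, -0.047, 0, 0, 0, 0, 0], [0, -0.0485, 0, 0, 0, 0, 0], [0, -0.0485, 0, 0, 0, 0, 0], [0, -0.0485, 0, 0, 0, 0, 0]]}}

```text
time: 9.3
tool_pos: [0.5816, -0.0469, 0.0946]
tcp_rot: [0.076, 1.567, -0.078]
wrist_force: [0.6, -0.1, -0.7]
width: -0.003
```

Run:
```python
from h import *
print(tcp()); print(go(.0275,-.06,.0945),go(.0275,-.06,.16),go(-.1,0.03,.24))
```

```text
(array([ 0.0279, -0.0901,  0.0946]), array([ 0.6, -0.1, -0.7]), 9.3)
([0.0001, 0.0301, -0.0004], [0.0005, 0.0024, 0.0017]) ([-0.0654, 0.03, -0.0003], [0.0005, 0.0024, 0.0017]) ([-0.1459, 0.1199, -0.1275], [0.0005, 0.0024, 0.0017])
```

Next, retreat clear of everything and check.

Emit:
{"method": "jog_arm", "body": {"rows": [[0, 0.015, 0, 0, 0, 0, 0], [0, 0.03, 0, 0, 0, 0, 0], [0, 0.03, 0, 0, 0, 0, 0], [-0.05, 0.03, 0, 0, 0, 0, 0], [-0.1, 0.035, 0, 0, 0, 0, 0], [-0.145, 0.06, -0.02, 0, 0, 0, 0], [-0.145, 0.09, -0.06, 0, 0, 0, 0], [-0.145, 0.12, -0.1, 0, 0, 0, 0], [-0.145, 0.14, -0.13, 0, 0, 0, 0], [-0.145, 0.14, -0.13, 0, 0, 0, 0], [-0.145, 0.14, -0.13, 0, 0, 0, 0], [-0.145, 0.14, -0.13, 0, 0, 0, 0]]}}

```text
time: 10.5
tool_pos: [0.4664, 0.1053, 0.2393]
tcp_rot: [0.075, 1.566, -0.078]
wrist_force: [0.6, -0.4, -0.9]
width: -0.001
```

Run:
```python
from h import *
print(tcp()); b=imaging.read_camera("top"); cv2.imwrite("pics/t6full.png",b)
cv2.imwrite("pics/t6.png",cv2.resize(b[135:255,200:470],None,fx=2.9,fy=2.9,interpolation=cv2.INTER_CUBIC))
```

```text
(array([-0.1017,  0.05  ,  0.2393]), array([ 0.6, -0.4, -0.9]), 10.5)
```

View pics/t6.png

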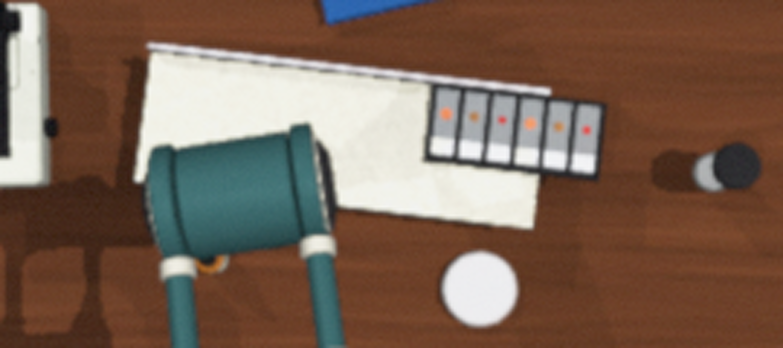

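Run:
```python
from h import *
K,T=cam("top"); f=lambda u,v:(200+u/2.9,135+v/2.9)
P=[(LR.T@(cast(K,T,[f(*uv)],z)[0]-O)) for uv,z in(((598,179),.098),((606,103),.098),((424,160),.098),((430,84),.098),((532,228),.09),((550,90),.112))]
print(np.round(P,4)); print("yaw",np.arctan2(P[0][0]-P[2][0],P[2][1]-P[0][1]))
s=monitor.read_state(); print(s["joint_vel"].round(3))
```

```text
[[-0.018  -0.2973  0.098 ]
 [ 0.0695 -0.2973  0.098 ]
 [-0.0193 -0.0985  0.098 ]
 [ 0.0682 -0.0955  0.098 ]
 [-0.0818 -0.23    0.09  ]
 [ 0.0747 -0.2303  0.112 ]]
yaw 0.0064836475783552104
[-0.01   0.008 -0.004  0.     0.004  0.001]
```

The overhang is 67 mm, which is a third of 200 mm, and the tray looks flush to about 1 mm. As insurance I'll give one gentle press on the front face near the tray's centre to seat it against the rail.

```bash
python3 -c "
from h import *
print(go(-.065,-.19,.239),go(-.065,-.19,.0945),go(-.028,-.19,.0945))"
```

```text
([0.0008, -0.2398, 0.0365], [0.0, 0.0029, 0.002]) ([0.1453, -0.2395, 0.0361], [0.0, 0.0029, 0.002]) ([0.1454, -0.2395, 0.0731], [0.0, 0.0029, 0.002])
```

Emit:
{"method": "jog_arm", "body": {"rows": [[0, -0.05, 0.005, 0, 0, 0, 0], [0, -0.1, 0.015, 0, 0, 0, 0], [0, -0.15, 0.025, 0, 0, 0, 0], [0, -0.2, 0.036, 0, 0, 0, 0], [0, -0.2395, 0.036, 0, 0, 0, 0], [0, -0.2395, 0.036, 0, 0, 0, 0], [0, -0.2395, 0.036, 0, 0, 0, 0], [0.05, -0.2395, 0.036, 0, 0, 0, 0], [0.1, -0.2395, 0.036, 0, 0, 0, 0], [0.13, -0.2395, 0.036, 0, 0, 0, 0], [0.14, -0.2395, 0.036, 0, 0, 0, 0], [0.145, -0.2395, 0.036, 0, 0, 0, 0], [0.145, -0.2395, 0.036, 0, 0, 0, 0], [0.145, -0.2395, 0.05, 0, 0, 0, 0], [0.145, -0.2395, 0.06, 0, 0, 0, 0], [0.145, -0.2395, 0.066, 0, 0, 0, 0], [0.145, -0.2395, 0.069, 0, 0, 0, 0], [0.145, -0.2395, 0.071, 0, 0, 0, 0], [0.145, -0.2395, 0.073, 0, 0, 0, 0], [0.145, -0.2395, 0.073, 0, 0, 0, 0]]}}

```text
time: 12.55
tool_pos: [0.5157, -0.1408, 0.0947]
tcp_rot: [0.076, 1.568, -0.079]
wrist_force: [-0.1, -0.5, 0.3]
width: -0.002
```

```bash
python3 -c "
from h import *
print(tcp())"
```

```text
(array([-0.0285, -0.19  ,  0.0947]), array([-0.1, -0.5,  0.3]), 12.55)
```

Emit:
{"method": "jog_arm", "body": {"rows": [[0, 0, 0.001, 0, 0, 0, 0], [0, 0, 0.002, 0, 0, 0, 0], [0, 0, 0.003, 0, 0, 0, 0], [0, 0, 0.003, 0, 0, 0, 0]]}}

```text
time: 12.95
tool_pos: [0.516, -0.1407, 0.0942]
tcp_rot: [0.076, 1.573, -0.078]
wrist_force: [-8.2, -0.0, 6.8]
width: 0.001
```

The arm was blocked straight away at 8 N, so the tray is seated on the rail. I'll retreat and do a final check.

Emit:
{"method": "jog_arm", "body": {"rows": [[0, 0, -0.01, 0, 0, 0, 0], [0, 0, -0.025, 0, 0, 0, 0], [0, 0, -0.025, 0, 0, 0, 0], [-0.05, 0, -0.03, 0, 0, 0, 0], [-0.1, 0, -0.04, 0, 0, 0, 0], [-0.145, 0.04, -0.06, 0, 0, 0, 0], [-0.145, 0.09, -0.07, 0, 0, 0, 0], [-0.145, 0.14, -0.075, 0, 0, 0, 0], [-0.145, 0.19, -0.08, 0, 0, 0, 0], [-0.145, 0.24, -0.08, 0, 0, 0, 0], [-0.145, 0.24, -0.08, 0, 0, 0, 0], [-0.145, 0.24, -0.08, 0, 0, 0, 0], [-0.145, 0.24, -0.08, 0, 0, 0, 0], [-0.145, 0.24, -0.08, 0, 0, 0, 0]]}}

```text
time: 14.35
tool_pos: [0.4607, 0.1047, 0.239]
tcp_rot: [0.077, 1.573, -0.08]
wrist_force: [0.3, 0.4, 0.8]
width: -0.001
```

Run:
```python
from h import *
print(tcp()); b=imaging.read_camera("top"); c=imaging.read_camera("scene")
cv2.imwrite("pics/f.png",np.vstack([cv2.resize(b[135:255,200:470],None,fx=2.2,fy=2.2,interpolation=cv2.INTER_CUBIC),cv2.resize(c[100:300,150:450],(594,330))]))
```

```text
(array([-0.1074,  0.0489,  0.239 ]), array([0.3, 0.4, 0.8]), 14.35)
```

View pics/f.png

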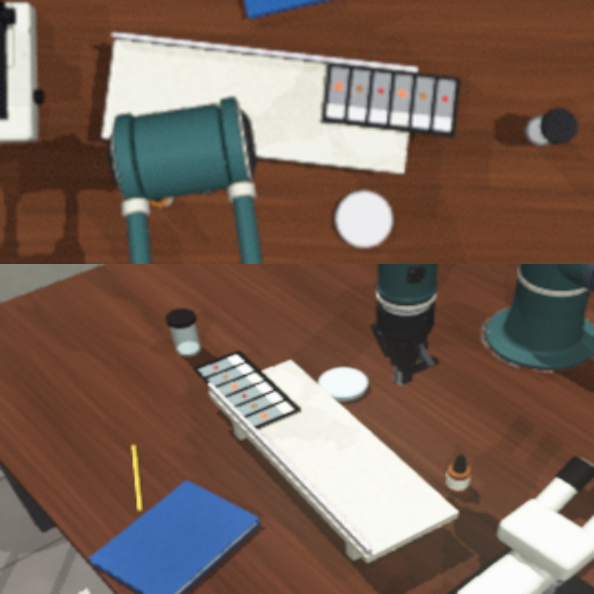

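The final pictures show the tray flat against the rail, sticking out past the far end. The jar, dish, bottle and microscope look undisturbed and the arm is clear.

```bash
python3 -c "
from workcell import finish_job
print(finish_job())"
```

```text
the job is handed in; nothing more can be done
None
```

The tray now lies flat against the back rail, with about 67 mm (a third of its 200 mm length) past the end away from the microscope. I handed the job in at about 14.4 s of the 58 s allowed.

- **What I did:** Using the shut fingers, I pushed the tray square against the rail from the front. I then slid it along by its end face, pressed it once more onto the rail and moved the arm clear. The tray was only pushed, never lifted.
- **Overhang:** I measured it from the top camera before the last press. The picture taken after that press shows no visible change, but I did not measure it again.
- **Against the rail:** Measured before the last press, the tray was parallel to the rail within about 0.006 rad. Its back edge read 2.5–4 mm short of the rail, but the tray also read 2.5 mm too narrow, so part of that is image error. The last press stopped at once at 8 N in x, at the same point as the first press, so I take the tray as seated.
- **Forces and surroundings:** The largest wrist force I read was about 22 N. The jar, bottle, dish and microscope looked undisturbed in the last pictures, and the arm was touching nothing. No check failed.

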